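# Hold a setting square in the corner of a mould frame

### The arm

A 6-joint arm with a two-finger parallel gripper is mounted at the origin on the work surface. World frame = base frame: x ahead of the robot, y to its left, z up, the work surface at z = 0. Lengths are in m, angles in rad, forces in N, time in s.
With the tool pointing down it reaches from about 0.3 to 0.875 m from the base axis. Payload 6.4 kg.
Tool frame: the origin (TCP) lies on the front face of the gripper's body, between the roots of the fingers; the fingertips stand 73 mm ahead of it and the grasp point (between the pads) lies ctrl.pinch_z ahead of it (ctrl.pinch_z is the distance from the TCP to the grasp point, in m); z points along the fingers, x is the direction in which the jaws open and shut, and the axes are right-handed (so a half turn about z gives the same grasp; the last joint's range is limited). The gripper opens to 85 mm and grips with 20 to 120 N. Pads are 22 mm wide; open, the fingers measure 114 mm over their backs; the gripper's body (76 mm by 85 mm) begins 54 mm behind the grasp point. The pads swing forward as they close: fully open they stand 13 mm farther back than shut.
Start: joints at [1.094, 0.181, 1.607, -0, 1.354, -0.206], TCP at [0.154, 0.554, 0.304] pointing down, gripper open.
Joint ranges: [-2.99, 2.99], [-0.89, 2.07], [0.3, 2.58], [-1.14, 4.28], [0, 2.63], [-3.12, 3.12]. Speed limits (rad/s): [2.57, 2.57, 3.01, 3.14, 3.14, 3.14].

### API

Orientations are given as a unit quaternion [w, x, y, z].
In Python, from bench import ctrl gives the robot as it stands.
- The arm moves only by the tool move_arm, never from a script. Its argument "rows" is text: rows parted by semicolons, each of 7 numbers parted by spaces: the shift along the tool's x, y, z in cm, then the turn, a rotation vector about the tool's x, y, z in degrees, then the opening, from 0 (shut) to 1 (fully open). In form: x y z rx ry rz grip; .... A call has 1 to 20 rows; each row shifts and turns the commanded pose from where the row before left it, along the tool's axes as they then stand; what a row does not reach is not made up. A row lasts 1/10 s, in which the tool goes at most 50 mm and 8.59 degrees, less where a joint would pass 70% of its speed; a pose out of reach is approached as far as the arm can. A call with a gripper value outside its range is refused whole. The fingers move at their own pace and stop on an object; the grip force is fixed at half the most. Time passes only in rows, so rows that do not move let the fingers close. It gives the time, the measured TCP pose, the force and the opening at its end, in the units of the state.
- ctrl.get_obs(): the state, without advancing time (a new reading comes with each control period).
- ctrl.camera(name): name is "side" or "top" or "wrist"; returns a dict with "color" (420x560x3 uint8, blue, green, red), "fx", "fy", "cx", "cy" (pixels), "rvec" (rotation vector, rad) and "tvec" (3), from world to camera coordinates, as OpenCV has them. Camera axes: x right, y down, z forward; pixel columns grow to the right and rows downward; lengths in m; the calibration is good to about 2 mm. The wrist camera is an equidistant fisheye: a pixel r from the principal point sees the ray r / f radians off the axis. A picture is of the moment at which its call begins. There is no depth.
- ctrl.hand_in(): hands the job in, once; it reports no verdict.
Trained networks look in the newest picture that a camera, given by its name, has taken for a name from the list of things; names that differ only in an ending like _2 or _b are one class to them, and where a whole thing is asked for, a point or a joint stands for the part that bears it (a point fixed in the world has none). Each returns a list of dicts, best first, with "confidence" (0 to 1); they miss things now and then, are a little off and sometimes report something else, mostly with a low value. They report only what shows in the picture. A call takes as long as a camera call.
- ctrl.look_for(camera, query): "bbox" ([left, top, right, bottom] in pixels, round what is visible of it).
- ctrl.trace(camera, query): "region" (420x560 bool, what is visible of it) and "bbox" ([left, top, right, bottom] in pixels, round what is visible of it).
The state is a dict: "time_s": time; "q": joint angles; "dq": joint speeds; "joint_efforts": joint torques, N m; "eef_pos": TCP position; "eef_rot": TCP orientation; "wrist_force": force on the tool from outside, world axes, zero at the start; "torque": the same for the moment, N m; "opening": opening from 0.0 (shut) to 1.0 (fully open).
Only numpy, scipy, OpenCV 4.12 (cv2) and the standard library are available. Lean on these libraries where they do the work, as an engineer would, in place of code of your own. Each camera call takes 0.05 s, during which the arm holds its last target.

### The job

Pick up the aluminium setting square by its red knob and set it flat on the narrow raised ledge inside the corner of the plywood mould frame. Then slide it into the corner until its outer edges lie flush against both boards, and finish while still gripping the knob and keeping the square pressed against both boards; do not let go. Leave the other things on the bench where they are, the clay model inside the frame included.

Things in the scene. Friction and masses are not known exactly. Their poses are not given: they have to be found in the camera images.
- square: Flat L-shaped aluminium square, 8 mm thick, smooth, 0.26 to 0.49 kg, lying on the bench. A round red upright knob (32 mm diameter, 8 to 58 mm above the underside) stands on a web that fills the inside of the L out to x=30, y=30 mm. Origin on the underside, on the knob's axis; z up, x along the long leg, y along the short leg. Outer edges: x=-65 and y=-60 mm.
- square_corner (a point): Outer corner of the square's L, on its underside, at x=-65, y=-60 mm of the square; axes as the square's
- square_long_end (a point): Far end of the long leg's outer edge, on the underside; this leg is 200 mm long from the outer corner, 30 mm wide
- square_short_end (a point): Far end of the short leg's outer edge, on the underside; this leg is 160 mm long from the outer corner, 30 mm wide
- corner: Mould frame corner, fixed, at a new place and yaw each time: grey base 12 mm thick (x -15 to 245, y -15 to 205 mm) with two upright boards and a ledge, smooth and sealed. Origin at bench height where the inner board faces meet; z up, +x along the long board's inner face, +y along the short one's; inside is x>0, y>0. A seated square has parallel axes (x to x, y to y) and its origin at x=65, y=60, z=45 mm.
- board_long: Plywood board of the frame, 15 mm thick, rigid: inner face is the plane y=0 of the corner frame, from x=-15 to 240 mm, top 75 mm above the bench. Origin and axes are those of the corner
- board_short: Plywood board of the frame, 15 mm thick, rigid: inner face is the plane x=0 of the corner frame, from y=0 to 200 mm, top 75 mm above the bench. Origin and axes are those of the corner
- ledge: L-shaped pale wooden ledge at the foot of both boards, 28 mm deep from the board faces, flat top 45 mm above the bench, 240 mm long along the long board and 200 mm along the short board. Origin and axes are those of the corner
- model: Bystander: loose terracotta-coloured turned clay model, 58 mm diameter, 50 mm high, standing on the frame's base (12 mm up) about 175 mm in x and 150 mm in y from the corner; origin at the centre of its foot
- ring_mould_a: Bystander: white plaster ring, 84 mm diameter, 60 mm high; origin at the centre of its underside
- ring_mould_b: Bystander: the same as ring_mould_a
- cup_mould: Bystander: round white plaster mould, 100 mm diameter, 80 mm high; origin at the centre of its underside
- block_mould: Bystander: long plaster block, 200 x 70 x 58 mm; origin at the centre of its underside, x along it
- bottle: Bystander: amber bottle, 56 mm diameter, 150 mm high; origin at the centre of its underside
- brush: Bystander: wooden brush lying on the bench; origin under its middle, x along it
- mallet: Bystander: mallet with a wooden handle lying on the bench; x along it

How it is judged:
On the way:
1. the square is set down flat on the ledge (contact force between square and ledge above 0.3 N and z of square_corner in the frame of corner between 0.042 and 0.048 m and angle between square's own z axis and vertical below 0.03 rad), for 0.2 s.
At the end, for the whole second after the job is handed in: The square lies flat at ledge height (underside within 3 mm of the ledge top, tilted less than 0.03 rad), both outer edges within 3 mm of the boards at both ends and parallel within 0.02 rad, still pressing each board with more than 1 N, still held in the fingers (more than 2 N) and at rest (z of square_corner in the frame of corner between 0.042 and 0.048 m and angle between square's own z axis and vertical below 0.03 rad and x of square_corner in the frame of corner between -0.003 and 0.003 m and y of square_corner in the frame of corner between -0.003 and 0.003 m and y of square_long_end in the frame of corner below 0.003 m and x of square_short_end in the frame of corner below 0.003 m and angle between the x axis of square and the x axis of corner, either way round below 0.02 rad and contact force between square and board_long above 1 N and contact force between square and board_short above 1 N and contact force between the fingers and square above 2 N and linear speed of square below 0.02 m/s); the arm keeps its last pose, push and grip.
It fails at once if the model inside the frame is moved more than 30 mm (distance of model from where it was at the start of the episode above 0.03 m).
It fails at once if another loose thing on the bench is moved more than 30 mm (distance of any of ring_mould_a, ring_mould_b, cup_mould, block_mould, bottle, brush, mallet from where it was at the start of the episode above 0.03 m).
It also fails if it takes over 48 s, if anything falls off the work surface, if the arm or the gripper's body presses on something with over 40 N, if the wrist force passes 120 N, or if a joint passes its speed limit or range.

## Working session

There is one attempt and no reset: what is moved stays moved. The work goes in short steps, Python scripts to look and compute and a tool call to move; the robot and the scene stay as the last step left them, time stands still between calls to the robot, and variables do not carry over. Pictures are saved under pics/ and viewed, and the job is handed in when it is done.

Besides the shell and the picture viewer there is one more tool, called after "Call:" by a JSON object that holds its "fn" and its "kwargs". move_arm: Moves the arm, as the interface text tells. Its arguments: {"type":"object","properties":{"rows":{"type":"string"}},"required":["rows"]}

```bash
ls; mkdir -p pics; python3 - <<'E'
from bench import ctrl
import cv2,numpy as np,pickle
o=ctrl.get_obs();print(o['time_s'],o['eef_pos'],o['eef_rot'],o['opening'],ctrl.pinch_z)
d={}
for n in ['top','side','wrist']:
    c=ctrl.camera(n);d[n]=c
    cv2.imwrite(f'pics/{n}0.png',c['color'])
    print(n,c['fx'],c['fy'],c['cx'],c['cy'],c['rvec'],c['tvec'])
pickle.dump(d,open('c0.pkl','wb'))
E
```

```text
pics
0.0 [0.15359206 0.55365997 0.30299262] [ 3.85688139e-04  7.96079114e-01  6.05191928e-01 -7.91162570e-04] 0.9995819910747643 0.0539
top 405.20212526752033 405.20212526752033 291.8499698586965 207.51701726208512 [ 2.17065289 -2.16597887  0.1406688 ] [0.00838019 0.61019599 1.14799241]
side 522.4985549152931 522.4985549152931 278.92866101200536 210.07840844933494 [ 2.1781593  -0.77803567  0.36722343] [-0.44075359  0.29221642  1.55708943]
wrist 325.19226210127806 325.19226210127806 282.79077354410816 209.12476751229173 [-2.28068155 -1.73358056 -0.28670127] [-0.5737686  -0.04215761  0.38174858]
```

View pics/top0.png

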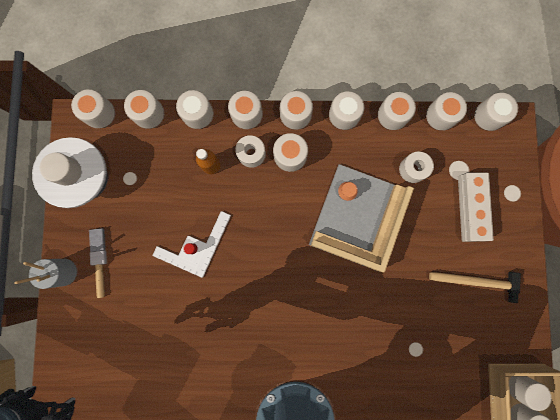

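View pics/side0.png

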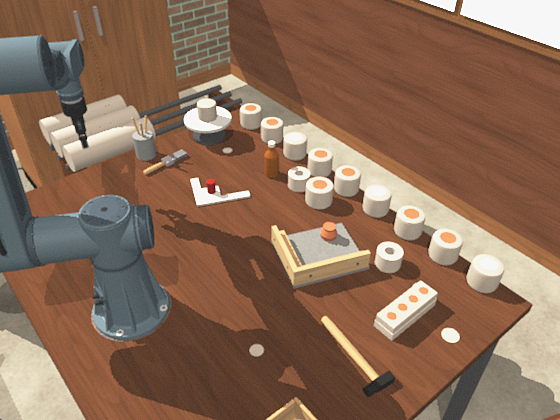

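View pics/wrist0.png

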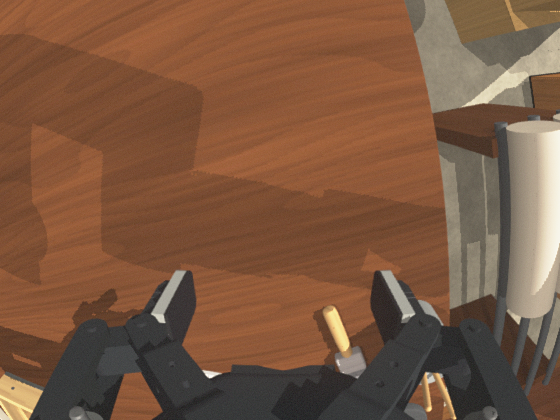

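```bash
cat > h.py <<'E'
import numpy as np,cv2,pickle
from scipy.spatial.transform import Rotation as R
def proj(c,P):
    P=np.asarray(P,float).reshape(-1,3)
    K=np.array([[c['fx'],0,c['cx']],[0,c['fy'],c['cy']],[0,0,1]])
    return cv2.projectPoints(P,np.array(c['rvec']),np.array(c['tvec']),K,None)[0].reshape(-1,2)
def back(c,uv,z):
    Rm=cv2.Rodrigues(np.array(c['rvec']))[0];t=np.array(c['tvec']).ravel()
    d=Rm.T@np.array([(uv[0]-c['cx'])/c['fx'],(uv[1]-c['cy'])/c['fy'],1]);o=-Rm.T@t
    return o+d*(z-o[2])/d[2]
def crop(c,box,s,fn):
    l,t,r,b=box;cv2.imwrite(fn,cv2.resize(c['color'][t:b,l:r],None,fx=s,fy=s,interpolation=cv2.INTER_CUBIC))
E
python3 - <<'E'
from h import *
from bench import ctrl
d=pickle.load(open('c0.pkl','rb'))
crop(d['top'],(140,200,240,290),6,'pics/tsq.png')
crop(d['top'],(300,155,430,280),6,'pics/tco.png')
crop(d['side'],(180,165,260,215),8,'pics/ssq.png')
crop(d['side'],(260,210,380,290),6,'pics/sco.png')
t={}
for cam in ['top','side']:
    for q in ['square','corner','board_long','board_short','ledge']:
        r=ctrl.trace(cam,q)
        for k in r[:2]: print(cam,q,k['confidence'],k['bbox'],k['region'].sum())
        if r: t[cam,q]=r[0]['region']
pickle.dump(t,open('t0.pkl','wb'))
print(ctrl.get_obs()['time_s'])
E
```

```text
top square 0.73 [154.0, 210.7, 229.0, 276.0] 1604
top square 0.61 [309.8, 239.2, 381.1, 272.2] 430
top corner 0.93 [308.6, 166.5, 413.8, 271.1] 6702
top board_long 0.93 [380.0, 186.4, 415.3, 272.4] 632
top board_short 0.66 [310.9, 239.5, 378.6, 268.2] 456
top ledge 0.86 [314.9, 187.2, 404.5, 263.1] 1432
side square 0.98 [190.4, 180.2, 250.3, 204.5] 777
side corner 0.57 [268.2, 225.3, 368.9, 288.7] 4092
side board_long 0.69 [289.8, 252.4, 368.7, 285.1] 1364
side board_short 0.89 [272.6, 225.9, 293.3, 276.6] 534
side ledge 0.7 [319.9, 217.6, 337.0, 242.8] 245
side ledge 0.64 [288.5, 165.4, 310.0, 192.0] 465
0.65
```

View pics/tsq.png

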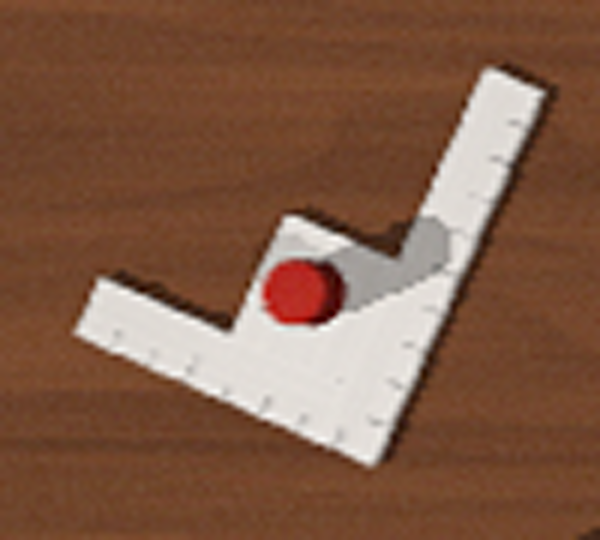

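View pics/tco.png

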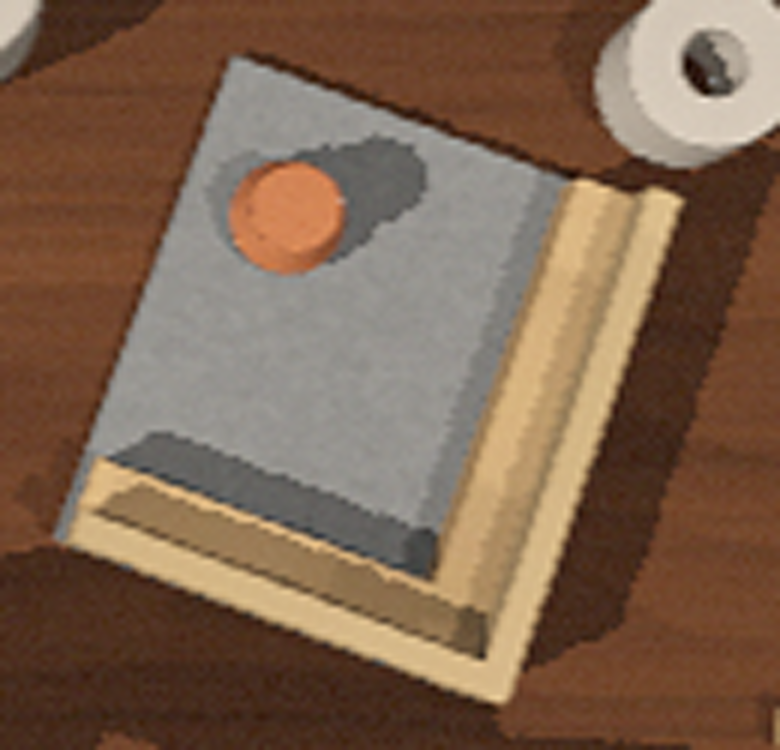

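View pics/sco.png

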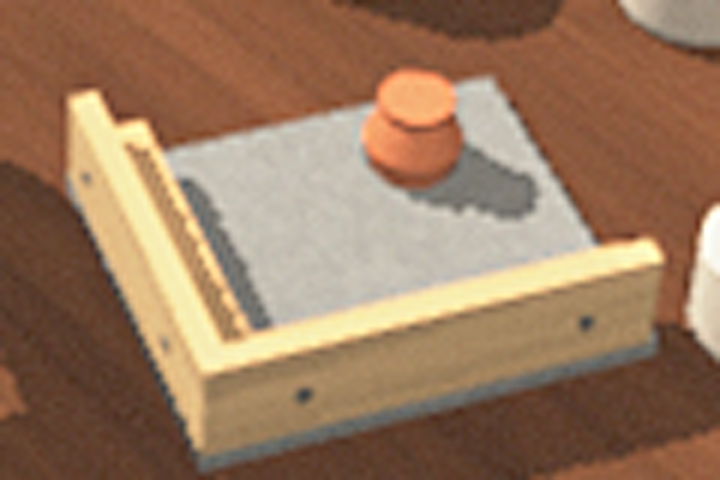

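View pics/ssq.png

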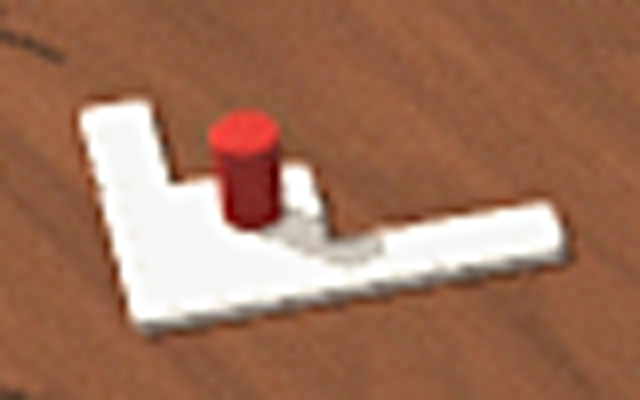

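```bash
cat > fit.py <<'E'
from h import *
from scipy.optimize import least_squares
d=pickle.load(open('c0.pkl','rb'))
def im(l,t,s,pts): return [((x+.5)/s-.5+l,(y+.5)/s-.5+t) for x,y in pts]
def fit(obs,x0):
    def f(p):
        r=[]
        for cam,O,U in obs:
            O=np.array(O)*1.0
            P=np.c_[p[0]+np.cos(p[2])*O[:,0]-np.sin(p[2])*O[:,1],p[1]+np.sin(p[2])*O[:,0]+np.cos(p[2])*O[:,1],O[:,2]]
            r.append((proj(d[cam],P)-np.array(U)).ravel())
        return np.concatenate(r)
    s=least_squares(f,x0,loss='soft_l1');return s.x,f(s.x)
sqT=('top',np.array([(-65,-60,8),(135,-60,8),(135,-30,8),(-65,100,8),(-35,100,8),(30,30,8),(0,0,58)])/1e3,
 im(140,200,6,[(375,466),(551,92),(487,66),(74,332),(100,277),(287,215),(297,292)]))
sqS=('side',np.array([(-65,-60,8),(135,-60,8),(-65,100,8),(0,0,58)])/1e3,
 im(180,165,8,[(135,322),(562,250),(82,115),(243,131)]))
coT=('top',np.array([(-15,-15,75),(0,0,75),(240,-15,75),(240,0,75),(-15,200,75),(245,205,12),(28,28,45),(28,200,45),(240,28,45)])/1e3,
 im(300,155,6,[(508,704),(487,660),(685,203),(648,187),(66,543),(232,57),(435,580),(97,457),(568,180)]))
coS=('side',np.array([(-15,-15,75),(240,-15,75),(240,0,75),(-15,200,75),(0,200,75),(-15,-15,0),(245,205,12)])/1e3,
 im(260,210,6,[(203,372),(662,255),(655,238),(68,97),(100,92),(203,470),(490,78)]))
if __name__=='__main__':
  k=back(d['top'],im(140,200,6,[(297,292)])[0],.058);c=back(d['top'],im(300,155,6,[(487,660)])[0],.075)
  print(k,c)
  for n,T,S,x0 in [('sq',sqT,sqS,k),('co',coT,coS,c)]:
    for obs in ([T],[S],[T,S]):
        x,r=fit(obs,[x0[0],x0[1],-.4]);print(n,np.round(x,4),np.round(r,1))
E
python3 fit.py
```

```text
[0.49100743 0.29974973 0.058     ] [ 0.44632512 -0.23753431  0.075     ]
sq [ 0.4911  0.3011 -0.4109] [-0.3  0.  -1.  -0.1  0.5  0.2  0.3  0.2  0.5  0.   0.4 -0.4 -0.5 -0. ]
sq [ 0.4892  0.3008 -0.4148] [-0.1 -0.1 -0.1 -0.2  0.  -0.1  0.1  0.3]
sq [ 0.4907  0.3012 -0.412 ] [-0.4  0.2 -1.   0.1  0.5  0.4  0.3  0.3  0.4  0.1  0.3 -0.2 -0.5  0.1
  0.2 -0.3  0.2 -0.5  0.2 -0.2  0.4  0.1]
co [ 0.4447 -0.2366 -0.3576] [-0.5  0.3 -0.3  0.6 -0.9 -1.   0.3 -0.2  0.6 -0.2 -0.1 -0.2 -0.1  0.9
 -0.   0.3  1.6 -0.6]
co [ 0.4454 -0.237  -0.3601] [ 0.4  0.1  0.4  0.4 -0.6 -0.   0.5 -0.1 -0.5 -0.2 -0.2  0.1 -0.  -0.4]
co [ 0.445  -0.2368 -0.3585] [-0.4  0.2 -0.3  0.5 -0.7 -1.1  0.5 -0.2  0.7 -0.4  0.  -0.3 -0.   0.8
  0.1  0.2  1.7 -0.7  0.3  0.1  0.2  0.3 -0.8 -0.1  0.3 -0.  -0.8 -0.2
 -0.4  0.1 -0.3 -0.4]
```

```bash
cat > go.py <<'E'
from h import *
from bench import ctrl
SQ=np.array([.4903,.3012]);SY=-.413;CO=np.array([.445,-.2368]);CY=-.3585
def rot(a): return np.array([[np.cos(a),-np.sin(a)],[np.sin(a),np.cos(a)]])
def pose():
    o=ctrl.get_obs();w,x,y,z=o['eef_rot'];Rm=R.from_quat([x,y,z,w]).as_matrix();return np.array(o['eef_pos']),Rm,o
def delta(p,yaw):  # yaw of tool x; rotation first, then shift in the new axes, cm
    q,Rm,o=pose()
    T=np.array([[np.cos(yaw),np.sin(yaw),0],[np.sin(yaw),-np.cos(yaw),0],[0,0,-1]]).T
    T=np.c_[[np.cos(yaw),np.sin(yaw),0],[np.sin(yaw),-np.cos(yaw),0],[0,0,-1]]
    rv=R.from_matrix(Rm.T@T).as_rotvec(degrees=True)
    return np.round(rv,2),np.round(T.T@(np.array(p)-q)*100,2)
E
python3 - <<'E'
from go import *
print(delta([*SQ,.16],SY+np.pi/2)); print(delta([*SQ,.09],SY+np.pi/2))
s=CO+rot(CY)@[.065,.06];print('seat',s)
E
```

```text
(array([-0.  , -0.  ,  8.15]), array([-9.66, 40.97, 14.39]))
(array([-0.  , -0.  ,  8.15]), array([-9.66, 40.97, 21.39]))
seat [ 0.52691977 -0.2034211 ]
```

Call:
{"fn": "move_arm", "kwargs": {"rows": "0 0 0 0 0 8.15 1; -1 2 0 0 0 0 1; -1 4 1 0 0 0 1; -1 4 1.5 0 0 0 1; -1 4 1.5 0 0 0 1; -1 4 1.5 0 0 0 1; -1 4 1.5 0 0 0 1; -1 4 1.5 0 0 0 1; -1 4 1.5 0 0 0 1; -1 4 1.5 0 0 0 1; -0.66 4 1.5 0 0 0 1; 0 2.97 1.3 0 0 0 1; 0 0 0 0 0 0 1; 0 0 0 0 0 0 1"}}

```text
time_s: 2.05
eef_pos: [0.4903, 0.3007, 0.1604]
eef_rot: [-0.0, 0.837, 0.546, -0.001]
wrist_force: [0.7, -0.1, -0.5]
opening: 1.005
```

```bash
python3 - <<'E'
from go import *
print(pose()[0],delta([*SQ,.09],SY+np.pi/2))
c=ctrl.camera('wrist');cv2.imwrite('pics/w1.png',c['color']);pickle.dump(c,open('w1.pkl','wb'))
c=ctrl.camera('top');crop(c,(140,180,280,310),5,'pics/t1.png')
E
```

```text
[0.49028266 0.30071371 0.16043782] (array([-0.07,  0.04, -0.09]), array([ 0.05, -0.02,  7.04]))
```

View pics/w1.png

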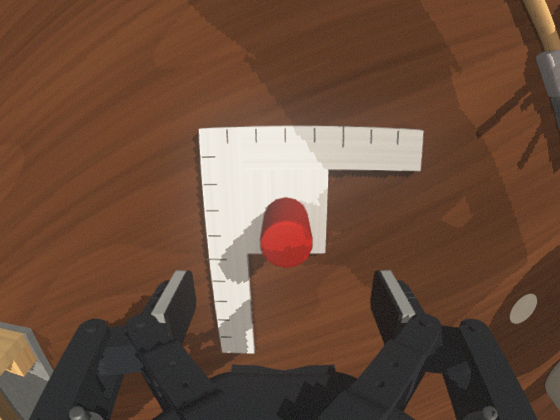

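View pics/t1.png

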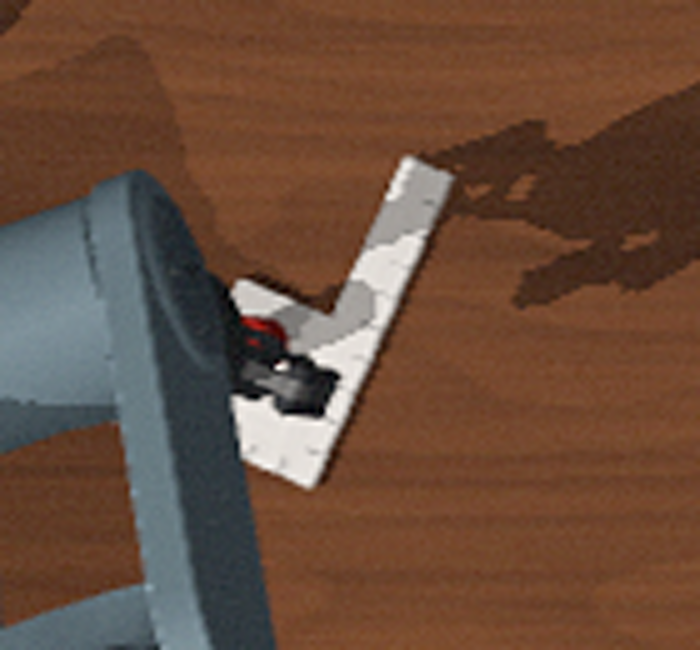

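The wrist view shows the knob top at about (287,243), midway between the open fingers at x≈185 and x≈385, with the legs parallel to the picture axes. I'll go down and grip.

Call:
{"fn": "move_arm", "kwargs": {"rows": "0 0 2 0 0 0 1; 0 0 2 0 0 0 1; 0 0 2 0 0 0 1; 0 0 1 0 0 0 1; 0 0 0 0 0 0 0; 0 0 0 0 0 0 0; 0 0 0 0 0 0 0; 0 0 0 0 0 0 0; 0 0 0 0 0 0 0; 0 0 0 0 0 0 0; 0 0 0 0 0 0 0; 0 0 0 0 0 0 0"}}

```text
time_s: 3.35
eef_pos: [0.4911, 0.3015, 0.0924]
eef_rot: [0.0, 0.837, 0.547, 0.001]
wrist_force: [-0.3, 0.6, 7.0]
opening: 0.36
```

Call:
{"fn": "move_arm", "kwargs": {"rows": "0 0 0 0 0 0 0; 0 0 -0.5 0 0 0 0; 0 0 -1 0 0 0 0; 0 0 -1.5 0 0 0 0; 0 0 -2 0 0 0 0; 0 0 -2 0 0 0 0; 0 0 -2 0 0 0 0; 0 0 -1 0 0 0 0; 0 0 0 0 0 0 0; 0 0 0 0 0 0 0"}}

```text
time_s: 4.35
eef_pos: [0.49, 0.301, 0.1907]
eef_rot: [-0.0, 0.837, 0.547, -0.0]
wrist_force: [-0.9, 0.1, -3.7]
opening: 0.361
```

```bash
python3 - <<'E'
from go import *
print(pose()[0],pose()[2]['torque'],pose()[2]['wrist_force'],delta([*SQ,.09],SY+np.pi/2))
c=ctrl.camera('wrist');cv2.imwrite('pics/w2.png',c['color']);pickle.dump(c,open('w2.pkl','wb'))
c=ctrl.camera('side');crop(c,(140,100,280,230),5,'pics/s2.png');pickle.dump(c,open('s2.pkl','wb'))
E
```

```text
[0.48998012 0.30101317 0.19065828] [ 3.95565232e-02  9.60674656e-05 -6.13964676e-02] [-0.86132273  0.11117447 -3.70396891] (array([-0.01,  0.01, -0.  ]), array([ 0.03,  0.02, 10.07]))
```

View pics/w2.png

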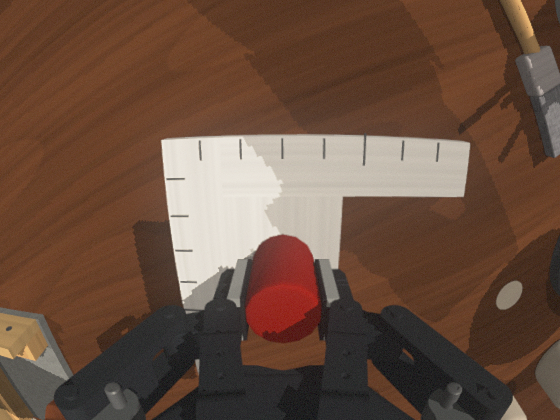

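View pics/s2.png

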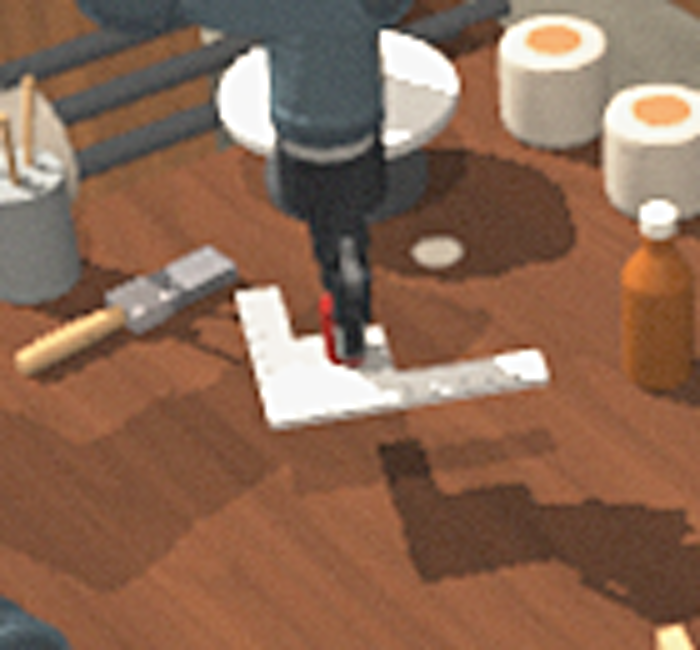

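```bash
cat > wf.py <<'E'
from go import *
from scipy.optimize import least_squares
def fproj(c,P):
    Rm=cv2.Rodrigues(np.array(c['rvec']))[0];X=np.asarray(P)@Rm.T+np.array(c['tvec']).ravel()
    rr=np.hypot(X[:,0],X[:,1]);th=np.arctan2(rr,X[:,2]);return np.c_[c['cx']+c['fx']*th*X[:,0]/rr,c['cy']+c['fy']*th*X[:,1]/rr]
def wfit(c,O,U,x0):
    O=np.array(O)/1e3
    f=lambda p:(fproj(c,(R.from_euler('ZYX',p[3:]).apply(O)+p[:3]))-np.array(U)).ravel()
    s=least_squares(f,x0);return s.x,f(s.x)
E
python3 - <<'E'
from wf import *
c=pickle.load(open('w2.pkl','rb'))
O=[(-65,-60,8),(-65,100,8),(-35,100,8),(-35,30,8),(30,30,8)][:4]
U=[(163,140),(469,143),(465,197),(343,197)]
p=[.4903,.301,.1,SY,0,0]
x,r=wfit(c,O,U,p);print(np.round(x,4),np.round(r,1))
crop(c,(150,120,480,380),2.4,'pics/w2c.png')
E
```

```text
[ 0.4886  0.3015  0.1033 -0.4063 -0.0857  0.0051] [ 0.   0.   0.  -0.3 -0.1  0.3  0.1 -0.1]
```

View pics/w2c.png

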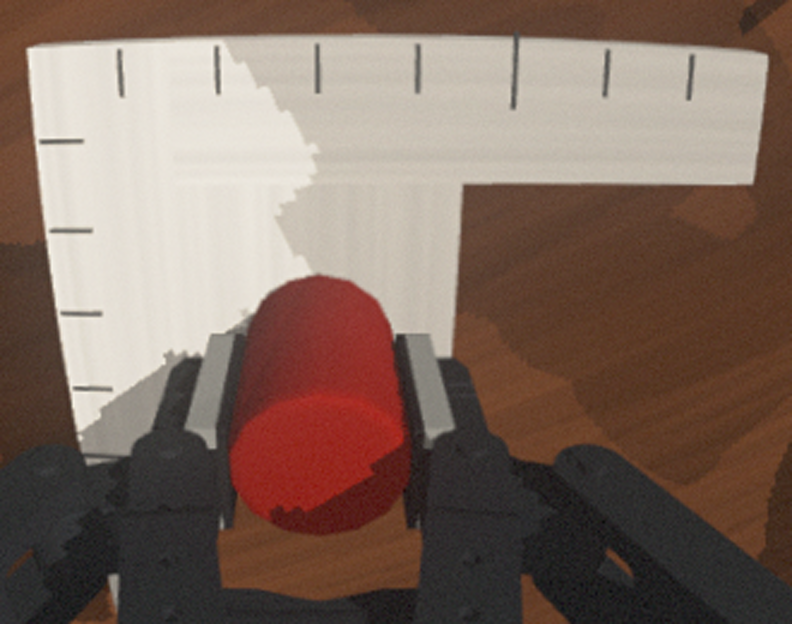

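```bash
python3 - <<'E'
from wf import *
c=pickle.load(open('w1.pkl','rb'))
crop(c,(190,115,430,365),2.4,'pics/w1c.png')
c=pickle.load(open('s2.pkl','rb'))
crop(c,(170,145,260,195),8,'pics/s2c.png')
E
```

```text
(no output)
```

View pics/w1c.png

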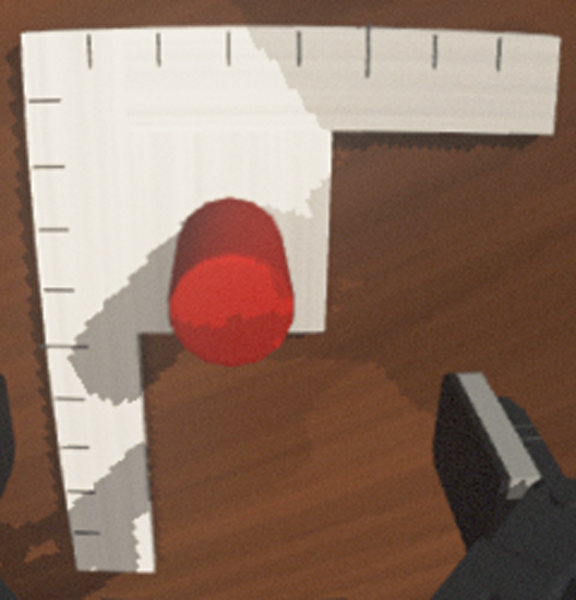

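View pics/s2c.png

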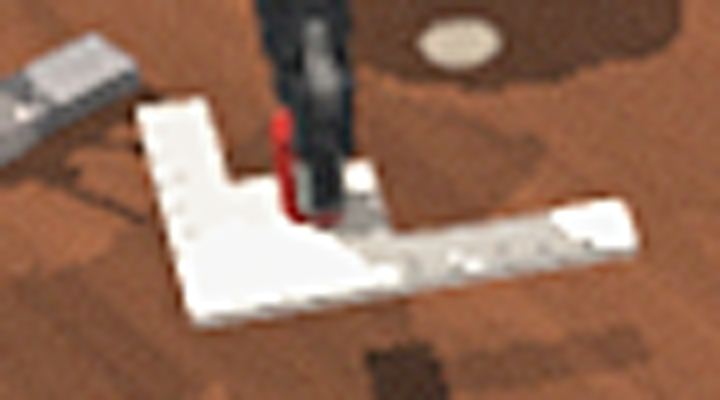

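```bash
python3 - <<'E'
from wf import *
def im(l,t,s,pts): return np.array([((x+.5)/s-.5+l,(y+.5)/s-.5+t) for x,y in pts])
A=[(-65,-60,8),(-65,100,8),(-35,100,8),(-35,30,8),(30,30,8),(30,-30,8),(135,-60,8),(135,-30,8)]
c=pickle.load(open('w1.pkl','rb'))
U=im(190,115,2.4,[(22,33),(560,38),(553,134),(332,130),(325,332),(139,332),(78,570),(155,572)])
p=[.4903,.301,.0,SY,0,0]
x,r=wfit(c,A,U,p);print(np.round(x,4),np.round(r,1))
x,r=wfit(c,A[:4],U[:4],p);print('4pt',np.round(x,4),np.round(r,1))
w=pickle.load(open('w2.pkl','rb'))
Uw=im(150,120,2.4,[(28,48),(768,55),(752,185),(463,185)])
s=pickle.load(open('s2.pkl','rb'))
S=np.array([(-65,-60,8),(135,-60,8),(135,-30,8),(-65,100,8),(-35,100,8),(30,30,8)])/1e3
Us=im(170,145,8,[(190,318),(634,250),(620,203),(138,108),(205,98),(370,160)])
O=np.array(A[:4])/1e3
tr=lambda p,O:R.from_euler('ZYX',p[3:]).apply(O)+p[:3]
f=lambda p:np.r_[(fproj(w,tr(p,O))-Uw).ravel(),(proj(s,tr(p,S))-Us).ravel()]
z=least_squares(f,[.4903,.301,.1,SY,0,0]);print(np.round(z.x,4),np.round(z.fun,1))
f=lambda p:(proj(s,tr(p,S))-Us).ravel()
z=least_squares(f,[.4903,.301,.1,SY,0,0]);print(np.round(z.x,4),np.round(z.fun,1))
E
```

```text
[ 0.4895  0.303   0.0006 -0.4064 -0.0051  0.0024] [ 0.3  0.3  0.1 -0.2  0.  -0.1  0.2  0.2  0.  -0.4 -0.6  0.2  0.1 -0.2
 -0.2  0.1]
4pt [ 0.4892  0.3028  0.0008 -0.4087 -0.0036  0.0017] [ 0.  -0.   0.1 -0.1 -0.1  0.1  0.   0.1]
[ 0.4879  0.3015  0.0981 -0.4077  0.0156  0.003 ] [ 0.2  0.3  0.3  0.6 -0.1 -0.  -0.5 -0.7  0.1 -0.9 -0.1 -0.8 -0.3  0.2
 -0.2 -0.1 -0.6 -0.  -0.6  0.4]
[ 0.4844  0.2942  0.1026 -0.4252 -0.0101  0.0242] [-0.   0.1  0.1 -0.5  0.   0.3  0.2 -0.2 -0.1 -0.2 -0.3  0.5]
```

```bash
python3 - <<'E'
from wf import *
def im(l,t,s,pts): return np.array([((x+.5)/s-.5+l,(y+.5)/s-.5+t) for x,y in pts])
x1=np.array([ 0.4895,0.303,0.0006,-0.4064,-0.0051,0.0024])
c=pickle.load(open('w1.pkl','rb'));w=pickle.load(open('w2.pkl','rb'))
t1=im(190,115,2.4,[(22,33),(560,38),(553,134),(332,130),(60,100),(67,166),(70,230),(74,290),(88,346),(90,68),(158,68),(229,65),(299,65),(367,76),(435,68),(499,68)])
t2=im(150,120,2.4,[(28,48),(768,55),(752,185),(463,185),(83,141),(92,231),(101,313),(112,388),(125,457),(122,97),(218,95),(318,94),(418,94),(514,107),(606,95),(691,95)])
# backproject t1
def ob(u):
    f=lambda q:(fproj(c,R.from_euler('ZYX',x1[3:]).apply(np.array([[q[0],q[1],.008]]))+x1[:3])-u).ravel()
    q=least_squares(f,[0,0]).x;return [q[0],q[1],.008]
O=np.array([ob(u) for u in t1]);print(np.round(O[:,:2]*1e3,1).tolist())
f=lambda p:(fproj(w,R.from_euler('ZYX',p[3:]).apply(O)+p[:3])-t2).ravel()
z=least_squares(f,[.4903,.301,.1,SY,0,0],loss='soft_l1');print(np.round(z.x,4));print(np.round(f(z.x),1))
print(np.round(np.sqrt(np.diag(np.linalg.inv(z.jac.T@z.jac))),4))
print(np.round(R.from_euler('ZYX',z.x[3:]).apply(np.eye(3)),4))
E
```

```text
[[-65.2, -60.2], [-64.8, 100.0], [-34.9, 100.0], [-35.1, 29.8], [-45.0, -49.8], [-25.0, -48.8], [-4.7, -49.3], [15.2, -49.5], [35.0, -46.5], [-54.2, -40.4], [-53.7, -20.6], [-54.3, -0.2], [-54.2, 19.9], [-51.2, 39.8], [-54.0, 60.2], [-54.7, 80.3]]
[ 0.4879  0.3017  0.0992 -0.4084  0.0016 -0.0042]
[-0.3 -0.4  0.1  0.6  0.2 -0.1 -0.2 -0.9 -0.6 -0.2  1.  -0.2  0.5  0.6
 -0.2  0.7  3.6  0.  -0.2 -0.4 -0.5  0.4  0.1 -0.9  0.  -0.9 -0.3  0.3
  0.1  0.7 -0.4  0.8]
[0.0002 0.0002 0.0006 0.0032 0.0133 0.0097]
[[ 0.9178 -0.3971 -0.0016]
 [ 0.3971  0.9178 -0.0042]
 [ 0.0031  0.0032  1.    ]]
```

```bash
python3 - <<'E'
from go import *
s=CO+rot(CY)@[.075,.07]
print(s,delta([*s,.2074],CY+np.pi/2-.002))
print('final z',.045+.0924)
E
```

```text
[ 0.53979271 -0.19756556] (array([-0.1 ,  0.09, -3.01]), array([-44.86,  22.29,  -1.77]))
final z 0.1374
```

Call:
{"fn": "move_arm", "kwargs": {"rows": "0 0 -0.9 0 0 -1.5 0; 0 0 -0.87 0 0 -1.5 0; -1 0.5 0 0 0 0 0; -2 1 0 0 0 0 0; -3 1.5 0 0 0 0 0; -3.5 1.7 0 0 0 0 0; -3.5 1.7 0 0 0 0 0; -3.5 1.7 0 0 0 0 0; -3.5 1.7 0 0 0 0 0; -3.5 1.7 0 0 0 0 0; -3.5 1.7 0 0 0 0 0; -3.5 1.8 0 0 0 0 0; -3.5 1.8 0 0 0 0 0; -3 1.5 0 0 0 0 0; -3 1.5 0 0 0 0 0; -2.5 1.2 0 0 0 0 0; -1.5 0.8 0 0 0 0 0; -0.86 0.19 0 0 0 0 0; 0 0 0 0 0 0 0; 0 0 0 0 0 0 0"}}

```text
time_s: 6.45
eef_pos: [0.5374, -0.1952, 0.2084]
eef_rot: [-0.001, 0.822, 0.569, -0.0]
wrist_force: [-0.5, 1.3, -3.7]
opening: 0.362
```

```bash
python3 - <<'E'
from go import *
s=CO+rot(CY)@[.075,.07]
print(delta([*s,.2074],CY+np.pi/2-.002),pose()[2]['wrist_force'])
c=ctrl.camera('wrist');cv2.imwrite('pics/w3.png',c['color']);pickle.dump(c,open('w3.pkl','wb'))
c=ctrl.camera('top');crop(c,(300,130,440,290),5,'pics/t3.png')
E
```

```text
(array([-0.05, -0.03,  0.02]), array([-0.14,  0.31,  0.1 ])) [-0.47890979  1.34463957 -3.68795404]
```

View pics/w3.png

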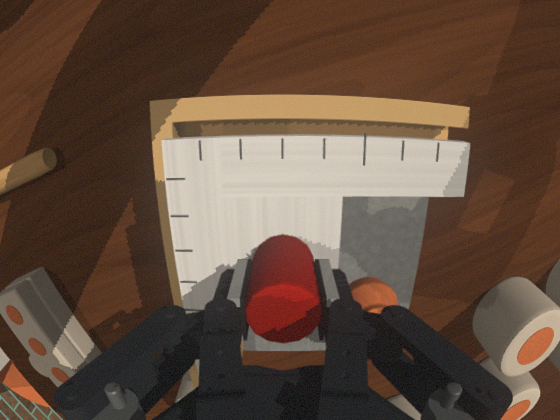

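```bash
python3 - <<'E'
from wf import *
c=pickle.load(open('w3.pkl','rb'))
P=np.array([(-15,-15,75),(0,0,75),(-15,200,75),(0,200,75),(28,200,45)])/1e3
q=P.copy();q[:,:2]=P[:,:2]@rot(CY).T+CO
u=fproj(c,q);print(np.round(u,1))
l,t,s=140,85,2.2
I=cv2.resize(c['color'][t:t+200,l:l+350],None,fx=s,fy=s,interpolation=cv2.INTER_CUBIC)
for a in u: cv2.circle(I,(int((a[0]+.5-l)*s-.5),int((a[1]+.5-t)*s-.5)),3,(255,0,255),1)
cv2.imwrite('pics/w3c.png',I)
E
```

```text
[[150.5 102.7]
 [172.7 123.7]
 [468.9 108.2]
 [467.4 129.4]
 [444.9 160.3]]
```

View pics/w3c.png

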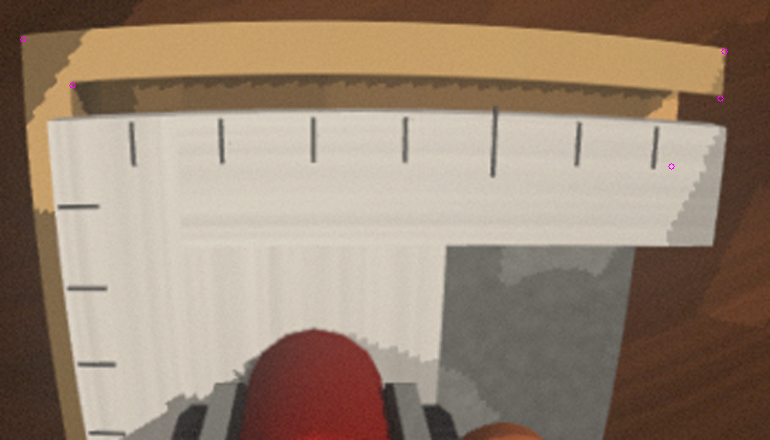

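Call:
{"fn": "move_arm", "kwargs": {"rows": "0 0.25 0.5 0 0 0 0; 0 0 1 0 0 0 0; 0 0 1.5 0 0 0 0; 0 0 1.5 0 0 0 0; 0 0 1 0 0 0 0; 0 0 0.7 0 0 0 0; 0 0 0.3 0 0 0 0; 0 0 0 0 0 0 0; 0 0 0 0 0 0 0"}}

```text
time_s: 7.45
eef_pos: [0.5404, -0.1973, 0.1441]
eef_rot: [0.0, 0.822, 0.569, 0.0]
wrist_force: [1.0, -0.1, -2.7]
opening: 0.357
```

```bash
python3 - <<'E'
from go import *
s=CO+rot(CY)@[.075,.07]
print(delta([*s,.1374],CY+np.pi/2-.002),pose()[0],pose()[2]['wrist_force'],pose()[2]['torque'])
c=ctrl.camera('wrist');cv2.imwrite('pics/w4.png',c['color']);pickle.dump(c,open('w4.pkl','wb'))
c=ctrl.camera('side');crop(c,(260,190,400,300),5,'pics/s4.png');pickle.dump(c,open('s4.pkl','wb'))
E
```

```text
(array([ 0.05,  0.01, -0.01]), array([-0.04, -0.05,  0.67])) [ 0.54037481 -0.19731946  0.14405633] [ 0.96436743 -0.1031341  -2.65048991] [ 0.01239844 -0.09068493 -0.0481202 ]
```

View pics/w4.png

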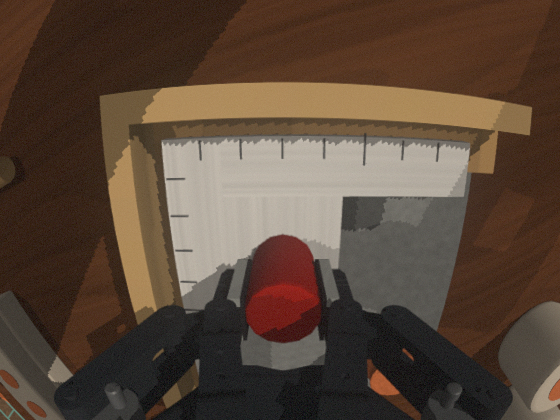

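View pics/s4.png

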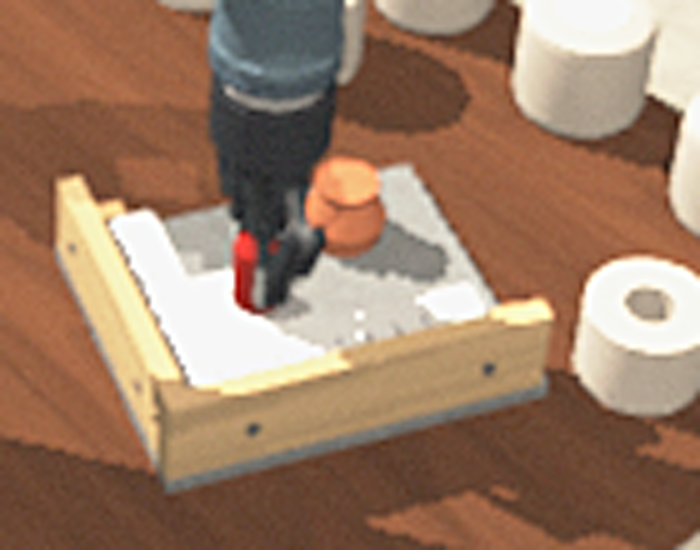

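Wrist view: the square's corner at (163,142) is inside the board corner at about (130,128), with even gaps along both boards. The model is clear of the gripper. Next I lower gently onto the ledge.

Call:
{"fn": "move_arm", "kwargs": {"rows": "0 0 0.2 0 0 0 0; 0 0 0.2 0 0 0 0; 0 0 0.1 0 0 0 0; 0 0 0.1 0 0 0 0; 0 0 0 0 0 0 0; 0 0 0 0 0 0 0"}}

```text
time_s: 8.15
eef_pos: [0.5401, -0.1971, 0.1376]
eef_rot: [0.0, 0.822, 0.569, 0.0]
wrist_force: [-0.2, -0.1, -2.8]
opening: 0.364
```

Call:
{"fn": "move_arm", "kwargs": {"rows": "0 0 0.05 0 0 0 0; 0 0 0.05 0 0 0 0; 0 0 0 0 0 0 0; 0 0 0 0 0 0 0"}}

```text
time_s: 8.55
eef_pos: [0.5404, -0.1973, 0.1373]
eef_rot: [0.0, 0.822, 0.569, 0.0]
wrist_force: [-2.1, 1.1, 5.7]
opening: 0.36
```

Call:
{"fn": "move_arm", "kwargs": {"rows": "0 0 0 0 0 0 0; 0 0 0 0 0 0 0; 0 0 0 0 0 0 0; 0 0 0 0 0 0 0"}}

```text
time_s: 8.95
eef_pos: [0.5404, -0.1973, 0.1374]
eef_rot: [0.0, 0.822, 0.569, 0.0]
wrist_force: [-1.7, 0.1, 5.2]
opening: 0.36
```

```bash
python3 - <<'E'
from wf import *
o=pose()[2];print(o['wrist_force'],o['torque'])
c=ctrl.camera('wrist');pickle.dump(c,open('w5.pkl','wb'))
crop(c,(90,75,540,345),1.75,'pics/w5.png')
E
```

```text
[-1.67472917  0.12965588  5.16991722] [0.3469076  0.16873908 0.02288566]
```

View pics/w5.png

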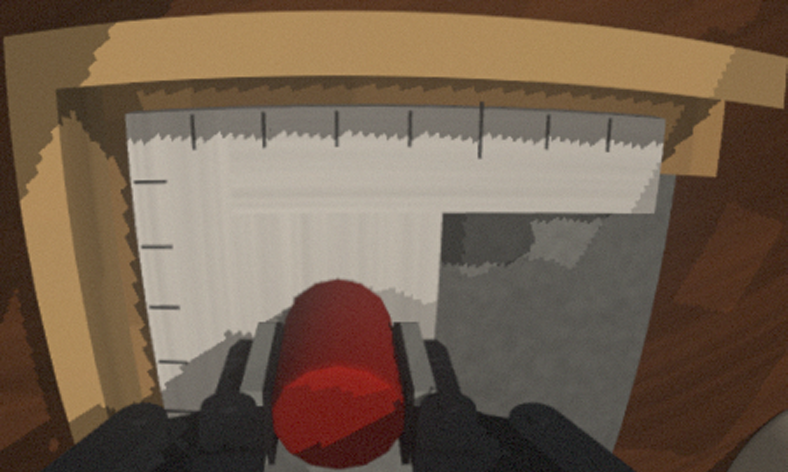

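Call:
{"fn": "move_arm", "kwargs": {"rows": "0 0 0 0.3 0 0 0; 0 0 0 0 0 0 0; 0 0 0 0 0 0 0; 0 0 0 0 0 0 0"}}

```text
time_s: 9.4
eef_pos: [0.5407, -0.1974, 0.1374]
eef_rot: [-0.001, 0.822, 0.569, -0.001]
wrist_force: [-0.7, 1.1, 5.7]
opening: 0.36
```

```bash
cat > f.py <<'E'
from go import *
q,Rm,o=pose();F=np.array(o['wrist_force']);T=np.array(o['torque'])
B=rot(CY)
print('F sq',np.round(B.T@F[:2],2),round(F[2],2),'T sq',np.round(B.T@T[:2],3),round(T[2],3))
a=np.arctan2(Rm[1,0],Rm[0,0])
print('tool z',np.round(Rm[:,2],4),'yaw err',round(a-CY-np.pi/2,4),'TCP in corner',np.round(np.r_[B.T@(q[:2]-CO),q[2]],4),o['opening'],o['time_s'])
E
python3 f.py
```

```text
F sq [-1.01  0.76] 5.73 T sq [ 0.342 -0.059] 0.025
tool z [-0.0033  0.001  -1.    ] yaw err -0.0022 TCP in corner [0.0758 0.0705 0.1374] 0.35958183715995923 9.4
```

Call:
{"fn": "move_arm", "kwargs": {"rows": "0 0 0 0 0.25 0 0; 0 0 0 0 0 0 0; 0 0 0 0 0 0 0; 0 0 0 0 0 0 0"}}

```text
time_s: 9.8
eef_pos: [0.5406, -0.1975, 0.1373]
eef_rot: [-0.002, 0.822, 0.569, 0.0]
wrist_force: [-0.6, 1.0, 4.9]
opening: 0.357
```

```bash
python3 f.py
```

```text
F sq [-0.9   0.71] 4.87 T sq [-0.322 -0.067] -0.049
tool z [-0.002   0.0045 -1.    ] yaw err -0.0018 TCP in corner [0.0757 0.0703 0.1373] 0.3573917816644633 9.8
```

Call:
{"fn": "move_arm", "kwargs": {"rows": "0 0 0 0 -0.12 0 0; -0.2 -0.2 0 0 0 0 0; -0.2 -0.2 0 0 0 0 0; -0.2 -0.2 0 0 0 0 0; -0.1 -0.1 0 0 0 0 0; 0 0 0 0 0 0 0; 0 0 0 0 0 0 0"}}

```text
time_s: 10.5
eef_pos: [0.5315, -0.2018, 0.1373]
eef_rot: [-0.002, 0.822, 0.569, -0.0]
wrist_force: [-0.0, -0.2, 6.0]
opening: 0.36
```

```bash
python3 f.py
```

```text
F sq [ 0.07 -0.24] 6.05 T sq [-0.035 -0.272] -0.009
tool z [-0.0024  0.0027 -1.    ] yaw err -0.0022 TCP in corner [0.0687 0.0631 0.1373] 0.3601382406690409 10.5
```

Call:
{"fn": "move_arm", "kwargs": {"rows": "-0.1 -0.1 0 0 0 0 0; -0.1 -0.1 0 0 0 0 0; 0 0 0 0 0 0 0; 0 0 0 0 0 0 0"}}

```text
time_s: 10.9
eef_pos: [0.529, -0.2029, 0.1374]
eef_rot: [-0.002, 0.822, 0.569, -0.0]
wrist_force: [1.1, 0.6, 6.6]
opening: 0.361
```

```bash
python3 f.py
```

```text
F sq [0.82 0.94] 6.55 T sq [ 0.012 -0.271] 0.048
tool z [-0.0022  0.0027 -1.    ] yaw err -0.0022 TCP in corner [0.0668 0.0612 0.1374] 0.36081165689481465 10.9
```

Call:
{"fn": "move_arm", "kwargs": {"rows": "-0.1 -0.1 0 0 0 0 0; 0 0 0 0 0 0 0; 0 0 0 0 0 0 0; 0 0 0 0 0 0 0"}}

```text
time_s: 11.3
eef_pos: [0.528, -0.2035, 0.1373]
eef_rot: [-0.002, 0.823, 0.569, 0.0]
wrist_force: [3.6, 0.5, 4.9]
opening: 0.361
```

```bash
python3 f.py
```

```text
F sq [3.17 1.7 ] 4.89 T sq [ 0.084 -0.704] -0.29
tool z [-0.0017  0.0027 -1.    ] yaw err -0.0028 TCP in corner [0.066  0.0603 0.1373] 0.3605266895462985 11.3
```

Call:
{"fn": "move_arm", "kwargs": {"rows": "-0.05 0 0 0 0 0.3 0; 0 0 0 0 0 0 0; 0 0 0 0 0 0 0; 0 0 0 0 0 0 0"}}

```text
time_s: 11.7
eef_pos: [0.5279, -0.2037, 0.1373]
eef_rot: [-0.002, 0.824, 0.567, 0.0]
wrist_force: [3.5, 1.7, 6.6]
opening: 0.369
```

```bash
python3 f.py
```

```text
F sq [2.72 2.83] 6.55 T sq [ 0.214 -0.659] -0.106
tool z [-0.0018  0.003  -1.    ] yaw err -0.0074 TCP in corner [0.066  0.06   0.1373] 0.3690090383846871 11.7
```

Call:
{"fn": "move_arm", "kwargs": {"rows": "-0.1 -0.1 0 0 0 0 0; 0 0 0 0 0 0 0; 0 0 0 0 0 0 0; 0 0 0 0 0 0 0"}}

```text
time_s: 12.1
eef_pos: [0.5276, -0.2041, 0.1374]
eef_rot: [-0.001, 0.824, 0.567, 0.001]
wrist_force: [9.7, 1.8, 2.6]
opening: 0.359
```

```bash
python3 f.py; python3 - <<'E'
from wf import *
c=ctrl.camera('wrist');pickle.dump(c,open('w6.pkl','wb'))
crop(c,(90,75,540,345),1.75,'pics/w6.png')
E
```

```text
F sq [8.44 5.13] 2.56 T sq [ 0.752 -1.354] -0.057
tool z [ 8.0e-04  2.9e-03 -1.0e+00] yaw err -0.0075 TCP in corner [0.0658 0.0596 0.1374] 0.3592340868470585 12.1
```

View pics/w6.png

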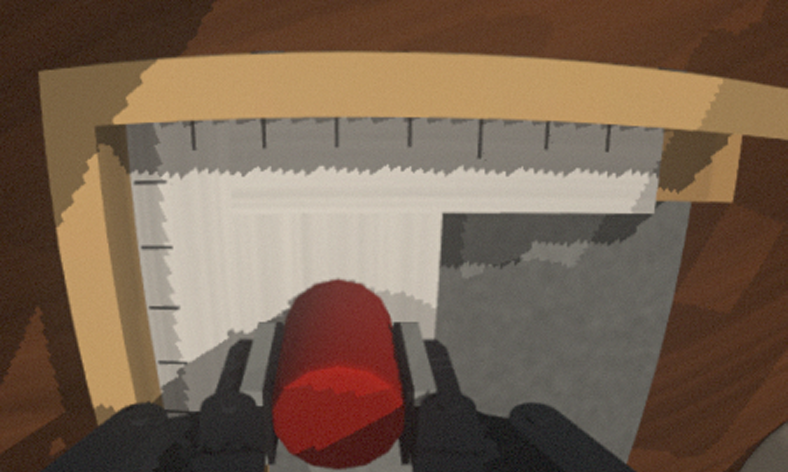

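Call:
{"fn": "move_arm", "kwargs": {"rows": "-0.06 0 0.03 0 0 0 0; 0 0 0 0 0 0 0; 0 0 0 0 0 0 0; 0 0 0 0 0 0 0; 0 0 0 0 0 0 0"}}

```text
time_s: 12.65
eef_pos: [0.5275, -0.2042, 0.1374]
eef_rot: [-0.001, 0.824, 0.567, 0.001]
wrist_force: [9.1, 4.5, 5.4]
opening: 0.36
```

```bash
python3 f.py; python3 - <<'E'
from wf import *
c=ctrl.camera('wrist');pickle.dump(c,open('w7.pkl','wb'))
crop(c,(135,135,235,345),4,'pics/w7a.png')
crop(c,(140,120,520,220),2.1,'pics/w7b.png')
c=ctrl.camera('side');crop(c,(260,190,400,300),5,'pics/s7.png');pickle.dump(c,open('s7.pkl','wb'))
c=ctrl.camera('top');crop(c,(300,150,430,280),5,'pics/t7.png');pickle.dump(c,open('t7.pkl','wb'))
E
python3 f.py
```

```text
F sq [6.98 7.43] 5.45 T sq [ 1.046 -1.191] -0.08
tool z [ 0.001   0.0036 -1.    ] yaw err -0.0074 TCP in corner [0.0658 0.0595 0.1374] 0.3597779186360286 12.65
F sq [7.58 8.32] 5.47 T sq [ 1.032 -1.226] -0.067
tool z [ 0.001   0.0036 -1.    ] yaw err -0.0073 TCP in corner [0.0658 0.0595 0.1374] 0.3604261717235577 12.8
```

View pics/w7a.png

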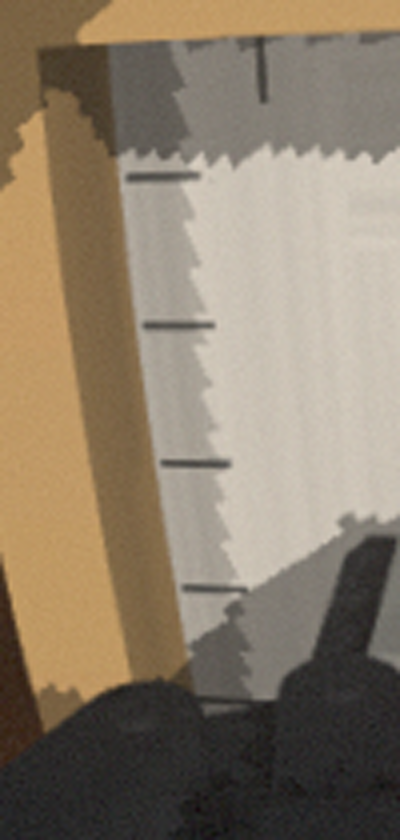

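View pics/w7b.png

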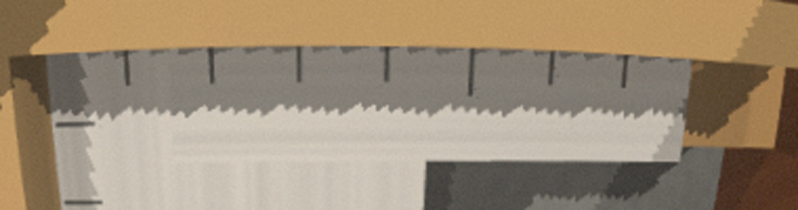

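View pics/s7.png

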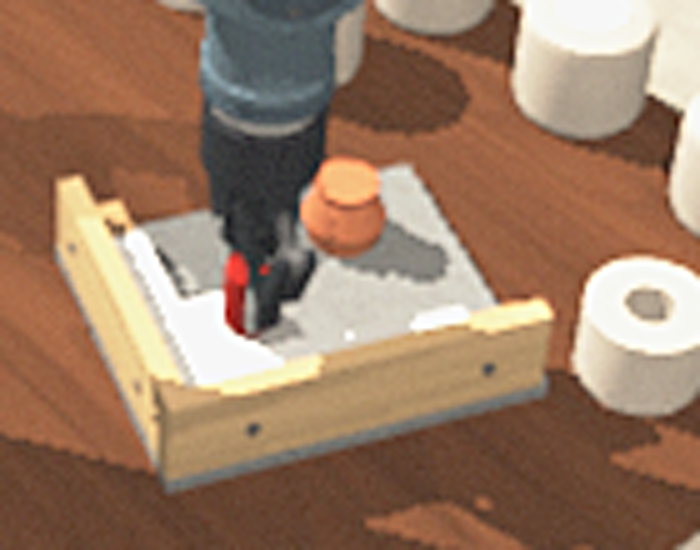

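View pics/t7.png

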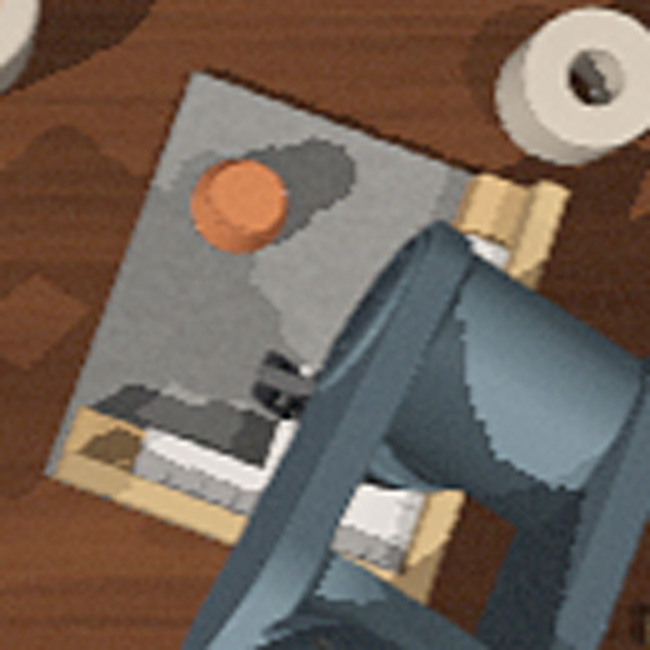

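```bash
python3 - <<'E'
from wf import *
c=pickle.load(open('w7.pkl','rb'))
O=[(-35,30,8),(-35,100,8),(-45,-49.5,8),(-25,-49.5,8),(-5,-49.5,8),(15,-49.5,8),(-54.3,-40,8),(-54.3,-20,8),(-54.3,0,8),(-54.3,20,8),(-54.3,60,8),(-54.3,80,8)]
a=lambda l,t,s,P:[((x+.5)/s-.5+l,(y+.5)/s-.5+t) for x,y in P]
U=np.array(a(140,120,2.1,[(425,161),(681,161)])+a(135,135,4,[(200,176),(215,326),(231,464),(247,590)])+a(140,120,2.1,[(127,84),(212,83),(299,81),(387,81),(551,83),(625,87)]))
Oc=np.array(O)/1e3+[.065,.06,.045]
w=Oc.copy();w[:,:2]=Oc[:,:2]@rot(CY).T+CO
print(np.round(fproj(c,w)-U,1).tolist())
# planar fit: x,y,yaw in corner frame, z=45 fixed
f=lambda p:((lambda X:fproj(c,np.c_[(X[:,:2]@rot(p[2]).T+p[:2])@rot(CY).T+CO,X[:,2]+.045]))(np.array(O)/1e3)-U).ravel()
s=least_squares(f,[.065,.06,0],loss='soft_l1',f_scale=.5);print(np.round(s.x,4),np.round(f(s.x),1))
# board edge check in the same picture
P=np.array([(0,0,75),(-15,-15,75),(0,100,75),(0,200,75)])/1e3;P[:,:2]=P[:,:2]@rot(CY).T+CO;print(np.round(fproj(c,P),1))
E
```

```text
[[0.6, 1.5], [-1.6, 1.5], [0.9, 1.9], [0.8, 1.5], [0.9, 1.3], [1.2, 0.9], [2.0, 2.1], [1.4, 1.5], [1.1, 1.9], [0.2, 1.8], [-0.7, 2.1], [-1.5, 1.4]]
[ 0.0641  0.0596 -0.0003] [ 0.1 -0.2 -1.8 -0.   0.1  0.2 -0.  -0.1  0.1 -0.2  0.4 -0.4  1.2  0.4
  0.6 -0.3  0.3  0.1 -0.4  0.  -1.2  0.4 -1.9 -0.2]
[[145.9 149.2]
 [113.8 118.3]
 [377.7 145.3]
 [545.7 156.8]]
```

```bash
python3 - <<'E'
from wf import *
a=lambda l,t,s,P:[((x+.5)/s-.5+l,(y+.5)/s-.5+t) for x,y in P]
c=pickle.load(open('w7.pkl','rb'))
O=np.array([(-35,30,8),(-35,100,8),(-45,-49.5,8),(-25,-49.5,8),(-5,-49.5,8),(15,-49.5,8),(-54.3,-40,8),(-54.3,-20,8),(-54.3,0,8),(-54.3,20,8),(-54.3,60,8),(-54.3,80,8)])
U=np.array(a(140,120,2.1,[(425,161),(681,161)])+a(135,135,4,[(200,176),(215,326),(231,464),(247,590)])+a(140,120,2.1,[(127,84),(212,83),(299,81),(387,81),(551,83),(625,87)]))
O=O/1e3
for free in (4,6):
    g=lambda p:np.r_[p,np.zeros(6-len(p))]
    def f(p):
        p=g(p);X=R.from_euler('ZYX',p[3:]).apply(O)+p[:3];X[:,:2]=X[:,:2]@rot(CY).T+CO
        return (fproj(c,X)-U).ravel()
    s=least_squares(f,g([.065,.06,.045])[:free]);print(np.round(s.x,4),np.abs(s.fun).max().round(1),np.round(np.sqrt(np.diag(np.linalg.inv(s.jac.T@s.jac)))*.4,4))
# side-camera overlay of seated square
d=pickle.load(open('s7.pkl','rb'))
P=np.array([(-65,100,8),(-35,100,8),(-35,30,8),(135,-30,8),(-65,-60,8),(30,30,8)])/1e3+[.065,.06,.045]
P[:,:2]=P[:,:2]@rot(CY).T+CO
B=np.array([(-15,-15,75),(240,-15,75),(-15,200,75)])/1e3;B[:,:2]=B[:,:2]@rot(CY).T+CO
l,t,s=270,220,7
I=cv2.resize(d['color'][t:t+75,l:l+105],None,fx=s,fy=s,interpolation=cv2.INTER_CUBIC)
for u in np.r_[proj(d,P),proj(d,B)]: cv2.circle(I,(int((u[0]+.5-l)*s),int((u[1]+.5-t)*s)),3,(255,0,255),1)
cv2.imwrite('pics/s7c.png',I)
E
python3 f.py
```

```text
[ 0.0638  0.0597  0.0463 -0.0001] 0.7 [0.0001 0.0001 0.0002 0.0011]
[0.0638 0.0598 0.0461 0.0024 0.002  0.0118] 0.6 [0.0001 0.0001 0.0003 0.0014 0.0079 0.0045]
F sq [7.58 8.32] 5.47 T sq [ 1.032 -1.226] -0.067
tool z [ 0.001   0.0036 -1.    ] yaw err -0.0073 TCP in corner [0.0658 0.0595 0.1374] 0.3604261717235577 12.8
```

View pics/s7c.png

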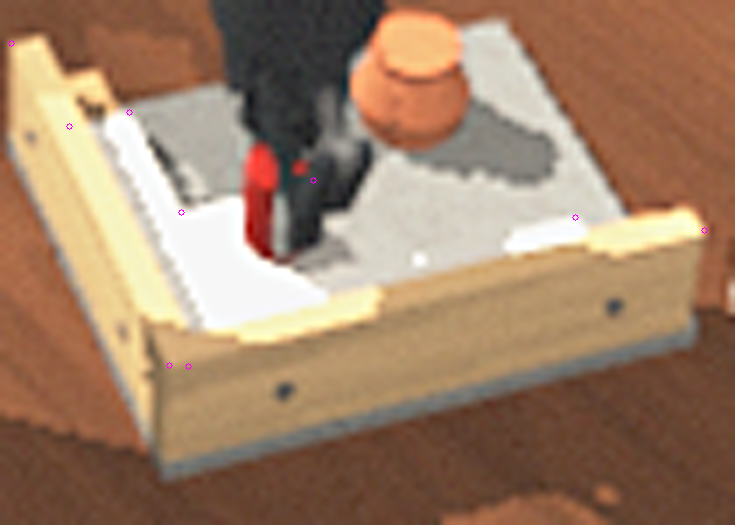

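Call:
{"fn": "move_arm", "kwargs": {"rows": "0 0 0 0 0 0 0; 0 0 0 0 0 0 0; 0 0 0 0 0 0 0; 0 0 0 0 0 0 0; 0 0 0 0 0 0 0; 0 0 0 0 0 0 0; 0 0 0 0 0 0 0; 0 0 0 0 0 0 0"}}

```text
time_s: 13.6
eef_pos: [0.5275, -0.2042, 0.1374]
eef_rot: [-0.001, 0.824, 0.567, 0.001]
wrist_force: [9.4, 4.1, 5.2]
opening: 0.358
```

```bash
python3 f.py
```

```text
F sq [7.36 7.14] 5.19 T sq [ 1.009 -1.225] -0.088
tool z [ 0.001   0.0036 -1.    ] yaw err -0.0073 TCP in corner [0.0658 0.0595 0.1374] 0.3583262295725288 13.6
```

The push is steady at about 7 N on each board, the square is flush, and the yaw torque is near zero, so I'm handing in.

```bash
python3 -c "
from bench import ctrl
print(ctrl.hand_in())"; python3 f.py
```

```text
the job is handed in; nothing more can be done
None
the job is handed in; nothing more can be done
```

I gripped the square by its red knob, set it flat on the ledge, slid it into the corner and handed the job in at 13.6 s. It was still gripped and pressed against both boards. The hand-in reports no verdict, so I can't confirm the result was accepted.

**Last checks before handing in**
- **Push:** the wrist force was about 7.4 N off the short board and 7.1 N off the long board. It stayed steady over the last second. The square was also pressing on the ledge with about 9 N.
- **Grip:** the gripper opening stayed at 0.36, so the knob was still held.
- **Flush:** the wrist picture shows no gap along the visible part of the long board. The short board's top hides that edge from view. A fit of the square's marks puts it within about 1.2 mm of the seated position, with yaw within 0.003 rad. The yaw torque was near zero (−0.09 N m), so neither edge touches at one end only.
- **Height:** the fitted underside is at about 46 mm (45 mm nominal, 42–48 mm allowed).
- **Other things:** in the last pictures the model and the nearby ring looked untouched. I did not measure the other bench items, and the arm kept clear of them.

**Weaker or disagreeing checks**
- **Tilt:** one fit gave 0.012 ± 0.005 rad. The tool's own tilt and the force balance on the ledge both point to less than 0.01. All are under the 0.03 limit.
- **Lifted square:** the first tilt fits right after the pick-up disagreed (−0.09 to +0.02 rad). A fit with more points gave about zero.

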